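Unload the angled drilling jig and stand the drilled block upright

ROBOT

A 7-joint arm with a two-finger parallel gripper is mounted at the origin on the work surface; the furniture and walls round the work are solid. World frame = base frame: x ahead of the robot, y to its left, z up, the work surface at z = 0. Lengths are in m, angles in rad, forces in N, time in s.
With the tool pointing down it reaches from about 0.4 to 0.875 m from the base axis. Payload 6.5 kg.
Tool frame: the origin (TCP) lies at the very end of the fingers, on their centre line; the grasp point (between the pads) lies behind it (grip_point_offset is the z of the grasp point in the tool frame, in m); z points along the fingers, y is the line along which they close (so a half turn about z gives the same grasp; the last joint's range is limited). The gripper opens to 88 mm and grips with 3 to 60 N. Pads are 18 mm wide; open, the fingers measure 123 mm over their backs; the gripper's body (75 mm by 187 mm) begins 45 mm behind the grasp point.
Start: joints at [-1.223, 0.536, -0.004, 1.538, 0.003, 1.067, -0.071], TCP at [0.261, 0.595, 0.239] pointing down, gripper open.
Joint ranges: [-2.7, 2.7], [-0.37, 2.16], [-1.27, 1.26], [0.24, 2.4], [-1.31, 4.45], [0.19, 1.91], [-2.76, 2.76]. Speed limits (rad/s): [2.39, 2.39, 3.14, 3.14, 3.14, 3.14, 3.14].

INTERFACE

Orientations are given as a rotation vector (axis times angle).
In Python, from rig import state, snapshot, hand_in, grip_point_offset gives the robot as it stands.
- The arm moves only by the tool apply_moves, never from a script. Its argument "increments" is a list of rows, each an object of numbers: "hand": the gripper's target within -1 to 1 (fully open at 1, half-way at 0, shut at -1); "x", "y", "z": the shift along the tool's x, y, z in units of 40 cm (1.0 is 40 cm); "rx", "ry", "rz": the turn, a rotation vector about the tool's x, y, z in units of 30 degrees (1.0 is 30 degrees). A call has 1 to 12 rows; each row is the pose to reach, as a shift and turn from the pose commanded when the call began, along the tool's axes at that moment; what a row does not reach only later rows make up. A row lasts 1/8 s, in which the tool goes at most 62.5 mm and 10.7 degrees, less where a joint would pass 70% of its speed; a pose out of reach is approached as far as the arm can. A call with a number of a shift or a turn outside -1 to 1 is refused whole. A call with a gripper value outside its range is refused whole. The fingers move at their own pace and stop on an object; the grip force is fixed at half the most. Time passes only in rows, so rows that repeat a pose let the fingers close. It gives the time, the measured TCP pose, the force, the opening and the grip force at its end, in the units of the state.
- state(): the state, without advancing time (a new reading comes with each control period).
- snapshot(name): name is "scene" or "top" or "wrist"; returns a dict with "pixels" (384x512x3 uint8, red, green, blue), "fx", "fy", "cx", "cy" (pixels), "camera_from_world" (4x4, takes a point from world to camera coordinates); the wrist camera has in their place "T_tool_cam" (4x4, takes a point from camera to tool coordinates, whose origin is the TCP and whose axes are the flange's). Camera axes: x right, y up, looking along -z (the intrinsics and any distortion apply to the point x, -y, -z); pixel columns grow to the right and rows downward; lengths in m; the calibration is good to about 2 mm. A picture is of the moment at which its call begins: read the wrist's pose just before it. There is no depth.
- hand_in(): hands the job in; it is judged then, once.
The state is a dict: "time": time; "joint_positions": joint angles; "joint_vel": joint speeds; "effort": joint torques, N m; "tcp_pos": TCP position; "tcp_rot": TCP orientation; "force": force on the tool from outside, world axes, zero at the start; "moment": the same for the moment, N m; "grip_width": finger opening in m; "finger_force": force on a finger pad.
Only numpy, scipy, OpenCV 4.12 (cv2) and the standard library are available. Lean on these libraries where they do the work, as an engineer would, in place of code of your own. Each camera call takes 0.05 s, during which the arm holds its last target. There are 200 camera calls.

TASK

Push the jig's carriage (its red post is there to push on) along the rails, from under the blue drill guide all the way to the green-marked unloading station, where it clicks in against the stop, with the wooden block still seated in its pocket. Then draw the block up out of the leaning pocket, turn it upright with the same end on top, and finish while still holding it so in the gripper, at rest, clear of the jig and with at least 10 cm of air between it and the bench; leave the small paint tin and the solder spool where they are.

Things in the scene. Friction and masses are not known exactly. Their poses are not given: they have to be found in the camera images.
- jig: Angled drilling jig fixed to the bench: plywood base 205 x 330 x 12 mm with two steel rails along its y. Origin on the bench top, under the middle of the rails; z up, x roughly away from the robot, y (to the left) is the way the carriage is pushed. A yellow mark at the right shows the starting station, a green mark at the left the unloading station.
- guide_plate (a point): Centre of the fixed blue guide plate, 85 x 60 (along jig y) x 12 mm, leaning like the pocket, on a blue upright (20 x 50 mm, 190 mm tall) at jig x = -0.108, y = -0.075. It spans jig x -0.12 to -0.03, z 0.16 to 0.24, and covers the block's top end at the starting station, so the block cannot be drawn out there.
- carriage (a joint): Travel of the aluminium carriage along jig +y, in m: 0 at the starting station, 0.15 at the unloading station, stops at both. A spring plunger rides over a ridge near each stop: about 8 N to leave the start, 2 N between, 8 N over the last ridge; the last 7 mm snap in. Plate 165 (x) x 130 (y) mm, top at z = 0.040; its middle is at jig x = 0, y = -0.075 + value.
- pocket_mouth (a point): Centre of the mouth of the grey pocket on the carriage (moves with it; its axes are the jig's). The pocket leans 35 degrees towards the robot (jig -x), is 62 mm deep, 48 mm wide outside along jig y, 59 mm the other way; the block has 2 to 4 mm play in it. Its inner floor is 35 mm farther along jig x and 51 mm lower than this point.
- push_post (a point): Middle height (z = 0.071) of the red post on the carriage to push against: an upright cylinder of 20 mm diameter from z = 0.040 to 0.102, at the carriage's far right corner, 70 mm behind (jig +x) and 50 mm to the right (jig -y) of the carriage's middle. Push on its right (-y) side.
- block_mid (a point): Centre of the softwood block, 45 x 150 x 34 mm, about 0.15 kg. Axes: y along its length towards its upper end, x across the 45 mm, z across the 34 mm. It starts in the pocket leaning 35 degrees, lower 62 mm inside, 88 mm exposed; the 34 mm thickness lies along jig y (grip it so). Its y axis, up and towards the robot, is the way to draw it out.
- small_paint_mid (a point): Centre of the small red paint tin, 78 mm diameter, 77 mm tall; bystander, loose.
- solder_spool_mid (a point): Centre of the pale grey spool, 52 mm diameter, 44 mm tall; bystander, loose.

How it is judged:
On the way, in this order (a step that is already met when the one before it is completed fails the run):
1. the carriage is clicked in at the unloading station, the block still seated in its pocket (value of joint carriage above 0.145 m and z of block_mid in the frame of jig below 0.14 m and angle between block_mid's own y axis and vertical above 0.45 rad and y of block_mid in the frame of jig above 0.065 m), for 0.2 s.
2. the block is drawn out of the pocket, held by the fingers alone (contact force between block and the fingers above 1 N and contact force between block and jig below 0.1 N and height (world z) of block_mid above 0.16 m), for 0.1 s.
At the end, for the whole second after the job is handed in: The gripper holds the block at rest, upright (long axis within 0.2 rad, about 11 degrees, of vertical, the same end on top), its centre more than 172 mm above the bench (about 10 cm of air beneath), not touching the jig, and the carriage stays clicked in at the unloading station (joint above 0.145) (contact force between block and the fingers above 1 N and contact force between block and jig below 0.1 N and angle between block_mid's own y axis and vertical below 0.2 rad and height (world z) of block_mid above 0.172 m and linear speed of block below 0.03 m/s and value of joint carriage above 0.145 m); the arm keeps its last pose, push and grip.
It fails at once if the paint tin or the solder spool is moved by more than 20 mm (distance of any of small_paint_mid, solder_spool_mid from where it was at the start of the episode above 0.02 m).
It also fails if it takes over 58 s, if anything falls off the work surface, if the arm or the gripper's body presses on something with over 40 N, if the wrist force passes 120 N, or if a joint passes its speed limit or range.

## Working session

There is one attempt and no reset: what is moved stays moved. The work goes in short steps, Python scripts to look and compute and a tool call to move; the robot and the scene stay as the last step left them, time stands still between calls to the robot, and variables do not carry over. Pictures are saved under pics/ and viewed, at most 10 in all, crops included, and the job is handed in when it is done.

Besides the shell and the picture viewer there is one more tool, called after "Request:" in YAML: its name, and indented under it one key for each argument. apply_moves: Moves the arm, as the interface text tells. Its arguments: {"type":"object","properties":{"increments":{"type":"array","items":{"type":"object","properties":{"hand":{"type":"number"},"x":{"type":"number"},"y":{"type":"number"},"z":{"type":"number"},"rx":{"type":"number"},"ry":{"type":"number"},"rz":{"type":"number"}}}}},"required":["increments"]}

```bash
mkdir -p pics; python3 - <<'E'
from rig import state,snapshot,grip_point_offset
import cv2,numpy as np
s=state();print({k:np.round(v,3) for k,v in s.items()},grip_point_offset)
for n in("scene","top"):
    d=snapshot(n);cv2.imwrite(f"pics/{n}0.png",d["pixels"][:,:,::-1]);np.savez(f"{n}0.npz",**d)
    print(n,d["fx"],d["fy"],d["cx"],d["cy"],[k for k in d]);print(np.round(d["camera_from_world"],4))
E
```

```text
{'time': np.float64(0.0), 'joint_positions': array([-1.223,  0.537, -0.004,  1.539,  0.003,  1.067, -0.071]), 'joint_vel': array([ 0.001, -0.001,  0.001,  0.002, -0.001,  0.001,  0.   ]), 'effort': array([-0.0000e+00, -5.7099e+01,  9.9100e-01, -2.5161e+01, -5.6000e-02,
        1.8000e-02,  0.0000e+00]), 'tcp_pos': array([0.261, 0.595, 0.238]), 'tcp_rot': array([-6.450e-01, -3.074e+00,  3.000e-03]), 'force': array([-0.008,  0.39 , -0.413]), 'moment': array([-0.05 , -0.01 ,  0.009]), 'finger_force': np.float64(0.0), 'grip_width': np.float64(0.088)} -0.0187
scene 440.89469360181295 440.89469360181295 257.22936731361654 188.66858569503805 ['pixels', 'fx', 'fy', 'cx', 'cy', 'camera_from_world']
[[-0.9429 -0.3331 -0.0057  0.5253]
 [ 0.2948 -0.8423  0.4513 -0.2343]
 [-0.1551  0.4238  0.8924 -0.9025]
 [ 0.      0.      0.      1.    ]]
top 392.7670718498689 392.7670718498689 255.22360079163155 192.31859738104612 ['pixels', 'fx', 'fy', 'cx', 'cy', 'camera_from_world']
[[-0.0219 -0.9995 -0.0212  0.0314]
 [ 0.9944 -0.0239  0.1031 -0.5708]
 [-0.1035 -0.0189  0.9944 -0.9544]
 [ 0.      0.      0.      1.    ]]
```

View pics/scene0.png

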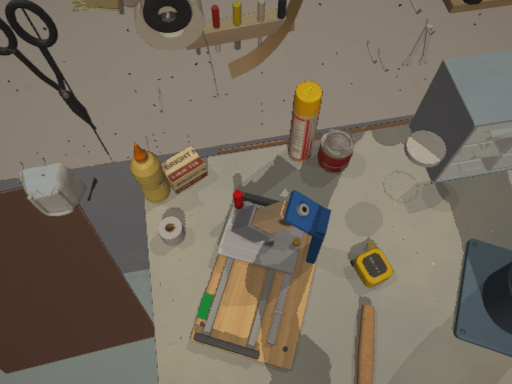

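View pics/top0.png

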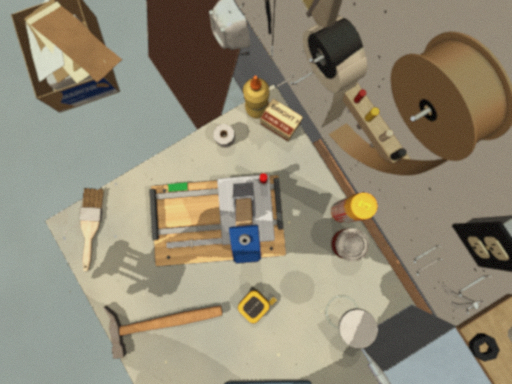

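The scene view shows the jig, with the red post near (238,200), the blue guide at (308,213) and the green mark at (207,305). In the top view the post is near (264,178), the green mark at (178,187), the spool at (224,134) and the tin at (350,243). I'll enlarge both to pick out features.

```bash
python3 - <<'E'
import cv2,numpy as np
a=cv2.imread("pics/top0.png")[165:275,140:300];b=cv2.imread("pics/scene0.png")[180:370,185:345]
cv2.imwrite("pics/c_top.png",cv2.resize(a,None,fx=5,fy=5,interpolation=cv2.INTER_CUBIC))
cv2.imwrite("pics/c_sc.png",cv2.resize(b,None,fx=3.15,fy=3.15,interpolation=cv2.INTER_CUBIC))
E
```

```text
(no output)
```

View pics/c_top.png

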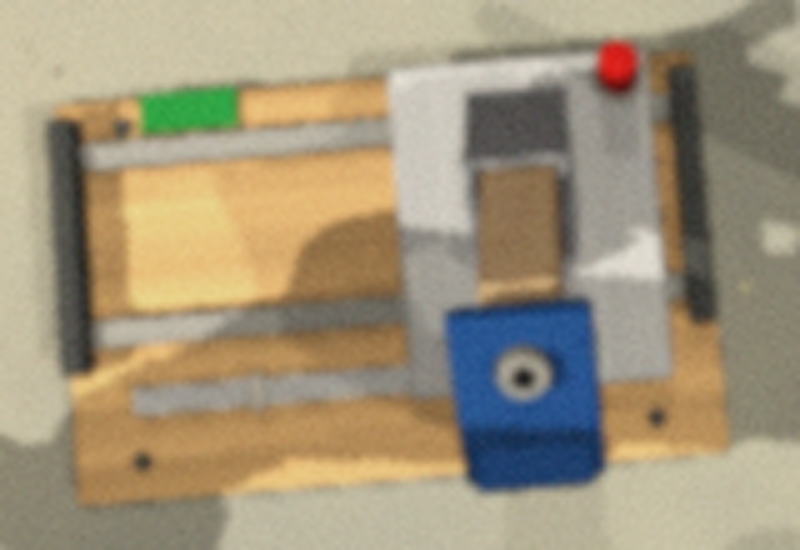

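View pics/c_sc.png

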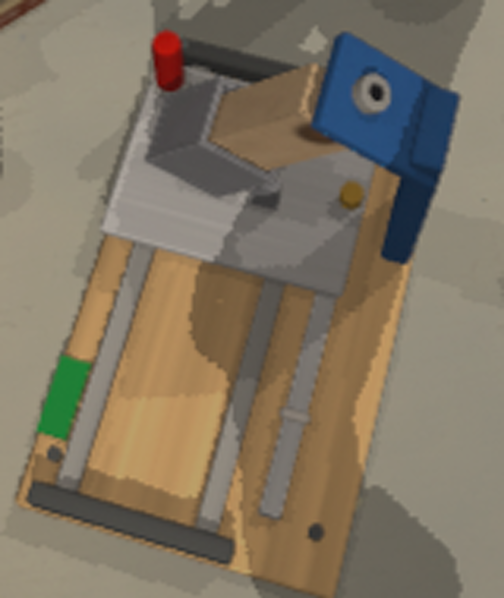

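The enlargements show the base corners, carriage-plate corners and post clearly. I'll cast rays onto the known heights.

```bash
cat > h.py <<'E'
import numpy as np,cv2
from scipy.spatial.transform import Rotation as R
def ray(d,u,v):
    M=np.array(d["camera_from_world"]);Rc=M[:3,:3];o=-Rc.T@M[:3,3]
    return o,Rc.T@np.array([(u-d["cx"])/d["fx"],-(v-d["cy"])/d["fy"],-1])
def cast(d,u,v,z):
    o,r=ray(d,u,v);return o+r*(z-o[2])/r[2]
def proj(d,p):
    c=np.array(d["camera_from_world"])@np.append(p,1);return d["cx"]+d["fx"]*c[0]/-c[2],d["cy"]-d["fy"]*c[1]/-c[2]
def ct(x,y):return x/5+140-.4,y/5+165-.4
def cs(x,y):return x/3.15+185-.34,y/3.15+180-.34
E
python3 - <<'E'
from h import *
t=dict(np.load("top0.npz"));s=dict(np.load("scene0.npz"))
f=lambda *a:print(*[np.round(x,4) for x in a])
B=[cast(t,*ct(*p),.012)[:2] for p in((55,103),(80,505),(728,450),(690,52))]
f("base",*B)
f("len",*[np.linalg.norm(B[i]-B[i-1]) for i in range(4)])
f("yaw",*[np.arctan2(*(v[::-1]*[-1,1]))for v in []])
for a,b in((3,0),(2,1)):
    v=B[b]-B[a];f("yaw",np.arctan2(-v[0],v[1]))
for a,b in((1,0),(2,3)):
    v=B[b]-B[a];f("yaw",np.arctan2(v[1],v[0]))
f("base scene",*[cast(s,*cs(*p),.012)[:2] for p in((18,503),(335,597))])
f("plate top",*[cast(t,*ct(*p),.04)[:2] for p in((390,72),(415,395),(672,375),(645,55))])
f("plate sc",*[cast(s,*cs(*p),.04)[:2] for p in((103,232),(336,292))])
f("post top",cast(t,*ct(614,60),.102)[:2],cast(s,*cs(167,40),.102)[:2])
f("spool",cast(t,224,134,.044)[:2],cast(s,171,228,.044)[:2]," tin",cast(t,350,243,.077)[:2],cast(s,336,143,.077)[:2])
for T in [dict(np.load("top0.npz"))]:
    f(R.from_rotvec([-.645,-3.074,.003]).as_matrix())
E
```

```text
Traceback (most recent call last):
numpy._core._exceptions._UFuncNoLoopError: ufunc 'multiply' did not contain a loop with signature matching types (dtype('<U4'), dtype('float64')) -> None
```

```bash
python3 - <<'E'
from h import *
t=dict(np.load("top0.npz"));s=dict(np.load("scene0.npz"))
f=lambda n,*a:print(n,*[np.round(x,4) for x in a])
B=[cast(t,*ct(*p),.012)[:2] for p in((55,103),(80,505),(728,450),(690,52))]
f("base",*B)
f("len",*[np.linalg.norm(B[i]-B[i-1]) for i in range(4)])
for a,b in((3,0),(2,1)):
    v=B[b]-B[a];f("yaw",np.arctan2(-v[0],v[1]))
for a,b in((1,0),(2,3)):
    v=B[b]-B[a];f("yaw",np.arctan2(v[1],v[0]))
f("base scene",*[cast(s,*cs(*p),.012)[:2] for p in((18,503),(335,597))])
f("plate top",*[cast(t,*ct(*p),.04)[:2] for p in((390,72),(415,395),(672,375),(645,55))])
f("plate sc",*[cast(s,*cs(*p),.04)[:2] for p in((103,232),(336,292))])
f("post top",cast(t,*ct(614,60),.102)[:2],cast(s,*cs(167,40),.102)[:2])
f("spool",cast(t,224,134,.044)[:2],cast(s,171,228,.044)[:2]);f(" tin",cast(t,350,243,.077)[:2],cast(s,336,143,.077)[:2])
f("R",R.from_rotvec([-.645,-3.074,.003]).as_matrix())
E
```

```text
base [0.5981 0.2872] [0.3939 0.2733] [ 0.4146 -0.0531] [ 0.6164 -0.0396]
len 0.3273 0.2047 0.3271 0.2023
yaw 0.056
yaw 0.0631
yaw 0.0676
yaw 0.0665
base scene [0.5946 0.2864] [0.3927 0.2727]
plate top [0.606  0.1112] [0.4459 0.1008] [ 0.453  -0.0253] [ 0.6114 -0.0161]
plate sc [0.6043 0.1136] [0.4478 0.1013]
post top [ 6.003e-01 -6.000e-04] [ 0.6007 -0.0043]
spool [0.7191 0.0932] [0.717  0.0953]
 tin [ 0.4419 -0.2019] [ 0.4414 -0.204 ]
R [[-9.157e-01  4.020e-01 -1.000e-03]
 [ 4.020e-01  9.157e-01 -1.700e-03]
 [ 2.000e-04 -2.000e-03 -1.000e+00]]
```

```bash
cat >> h.py <<'E'
A=.063;O=np.array([.5245,.118,0]);J=R.from_euler("z",A).as_matrix()
def jig(p):return O+J@np.array(p)
def tool(lean):  # tool z in jig: (sin lean,0,-cos lean), tool y = jig +y
    z=np.array([np.sin(lean),0,-np.cos(lean)]);y=np.array([0,1.,0]);return J@np.column_stack([np.cross(y,z),y,z])
def rows(*tg):
    from rig import state
    s=state();p=np.array(s["tcp_pos"]);R0=R.from_rotvec(s["tcp_rot"]).as_matrix()
    print("t",round(float(s["time"]),2),"tcp",np.round(p,4),"F",np.round(s["force"],1),"w",round(float(s["grip_width"]),4))
    for P,Rt in tg:
        print(np.round(R0.T@(np.array(P)-p)/.4,4),np.round(R.from_matrix(R0.T@Rt).as_rotvec()/np.radians(30),3))
E
python3 - <<'E'
from h import *
t=dict(np.load("top0.npz"));s=dict(np.load("scene0.npz"))
def tri(a,b):
    o1,r1=ray(t,*a);o2,r2=ray(s,*b);k=np.linalg.lstsq(np.column_stack([r1,-r2]),o2-o1,rcond=None)[0];p,q=o1+k[0]*r1,o2+k[1]*r2
    return np.round((p+q)/2,3),np.round(np.linalg.norm(p-q),4)
print("can",tri((364,206),(308,95)));print("mustard",tri((256,82),(138,150)));print("guide hole",tri(ct(523,376),cs(375,93)))
# block left edge midpoint top-rear corner
q=np.array(jig([.07,-.125,.071]));print("post",q)
rows((jig([.073,-.165,.34])*.5+.5*np.array([.26,.595,.34]),tool(0)),(jig([.073,-.170,.34]),tool(0)))
E
```

```text
can (array([ 0.52 , -0.204,  0.213]), np.float64(0.0012))
mustard (array([0.799, 0.009, 0.18 ]), np.float64(0.0022))
guide hole (array([0.457, 0.039, 0.215]), np.float64(0.0003))
post [ 0.60223092 -0.00234494  0.071     ]
t 0.1 tcp [0.2611 0.5946 0.2379] F [-0.1 -0.4  0.3] w 0.0886
[-0.7152 -0.5551 -0.2542] [-0.003 -0.001 -0.911]
[-1.4391 -1.1206 -0.2533] [-0.003 -0.001 -0.911]
```

Request:
apply_moves:
  increments:
    - {"z":-0.15,"hand":-1}
    - {"z":-0.25,"hand":-1}
    - {"x":-0.715,"y":-0.555,"z":-0.254,"rz":-0.911,"hand":-1}
    - {"x":-0.715,"y":-0.555,"z":-0.254,"rz":-0.911,"hand":-1}
    - {"x":-0.715,"y":-0.555,"z":-0.254,"rz":-0.911,"hand":-1}
    - {"x":-0.715,"y":-0.555,"z":-0.254,"rz":-0.911,"hand":-1}
    - {"x":-0.715,"y":-0.555,"z":-0.254,"rz":-0.911,"hand":-1}
    - {"x":-0.715,"y":-0.555,"z":-0.254,"rz":-0.911,"hand":-1}
    - {"x":-0.715,"y":-0.555,"z":-0.254,"rz":-0.911,"hand":-1}
    - {"x":-0.715,"y":-0.555,"z":-0.254,"rz":-0.911,"hand":-1}

```text
invalid input
```

```bash
python3 -c "
from h import *
rows((jig([.073,-.170,.30]),tool(0)),(jig([.073,-.170,.066]),tool(0)))"
```

```text
t 0.1 tcp [0.2611 0.5946 0.2379] F [-0.1 -0.4  0.3] w 0.0886
[-1.4391 -1.1205 -0.1533] [-0.003 -0.001 -0.911]
[-1.439  -1.1196  0.4317] [-0.003 -0.001 -0.911]
```

Request:
apply_moves:
  increments:
    - {"x":0,"y":0,"z":-0.15,"rx":0,"ry":0,"rz":0,"hand":-1}
    - {"x":0,"y":0,"z":-0.254,"rx":0,"ry":0,"rz":0,"hand":-1}
    - {"x":-0.715,"y":-0.555,"z":-0.254,"rx":0,"ry":0,"rz":-0.911,"hand":-1}
    - {"x":-0.715,"y":-0.555,"z":-0.254,"rx":0,"ry":0,"rz":-0.911,"hand":-1}
    - {"x":-0.715,"y":-0.555,"z":-0.254,"rx":0,"ry":0,"rz":-0.911,"hand":-1}
    - {"x":-0.715,"y":-0.555,"z":-0.254,"rx":0,"ry":0,"rz":-0.911,"hand":-1}
    - {"x":-0.715,"y":-0.555,"z":-0.254,"rx":0,"ry":0,"rz":-0.911,"hand":-1}
    - {"x":-0.715,"y":-0.555,"z":-0.254,"rx":0,"ry":0,"rz":-0.911,"hand":-1}
    - {"x":-0.715,"y":-0.555,"z":-0.254,"rx":0,"ry":0,"rz":-0.911,"hand":-1}
    - {"x":-0.715,"y":-0.555,"z":-0.254,"rx":0,"ry":0,"rz":-0.911,"hand":-1}

```text
time: 1.35
tcp_pos: [0.4334, 0.2775, 0.3401]
tcp_rot: [0.1, -3.139, -0.0]
force: [-0.9, -0.0, 0.6]
grip_width: 0.0008
finger_force: 0.0
```

```bash
python3 -c "
from h import *
rows((jig([.073,-.170,.34]),tool(0)),(jig([.073,-.170,.066]),tool(0)))"
```

```text
t 1.35 tcp [0.4334 0.2775 0.3401] F [-0.9 -0.   0.6] w 0.0008
[-3.841e-01 -8.375e-01 -2.000e-04] [ 0.001 -0.001  0.001]
[-0.3845 -0.8377  0.6848] [ 0.001 -0.001  0.001]
```

Request:
apply_moves:
  increments:
    - {"x":-0.384,"y":-0.838,"z":0,"rx":0,"ry":0,"rz":0,"hand":-1}
    - {"x":-0.384,"y":-0.838,"z":0,"rx":0,"ry":0,"rz":0,"hand":-1}
    - {"x":-0.384,"y":-0.838,"z":0,"rx":0,"ry":0,"rz":0,"hand":-1}
    - {"x":-0.384,"y":-0.838,"z":0,"rx":0,"ry":0,"rz":0,"hand":-1}
    - {"x":-0.384,"y":-0.838,"z":0,"rx":0,"ry":0,"rz":0,"hand":-1}
    - {"x":-0.384,"y":-0.838,"z":0,"rx":0,"ry":0,"rz":0,"hand":-1}
    - {"x":-0.384,"y":-0.838,"z":0,"rx":0,"ry":0,"rz":0,"hand":-1}
    - {"x":-0.384,"y":-0.838,"z":0.15,"rx":0,"ry":0,"rz":0,"hand":-1}
    - {"x":-0.384,"y":-0.838,"z":0.3,"rx":0,"ry":0,"rz":0,"hand":-1}
    - {"x":-0.384,"y":-0.838,"z":0.4,"rx":0,"ry":0,"rz":0,"hand":-1}
    - {"x":-0.384,"y":-0.838,"z":0.4,"rx":0,"ry":0,"rz":0,"hand":-1}

```text
time: 2.72
tcp_pos: [0.606, -0.0447, 0.1773]
tcp_rot: [0.105, -3.133, -0.003]
force: [0.2, 0.3, -0.3]
grip_width: 0.0004
finger_force: 0.0
```

```bash
python3 - <<'E'
from h import *
from rig import snapshot
rows((jig([.073,-.170,.066]),tool(0)))
for n in("scene","top"):
    d=snapshot(n);np.savez(n+"1.npz",**d);cv2.imwrite(f"pics/{n}1.png",d["pixels"][:,:,::-1])
a=cv2.imread("pics/scene1.png")[60:360,130:430];cv2.imwrite("pics/v1.png",cv2.resize(a,(600,600)))
E
```

```text
t 2.73 tcp [ 0.606  -0.0447  0.1773] F [ 0.2  0.3 -0.3] w 0.0004
[-0.0066 -0.0067  0.2782] [ 0.003 -0.013  0.007]
```

View pics/v1.png

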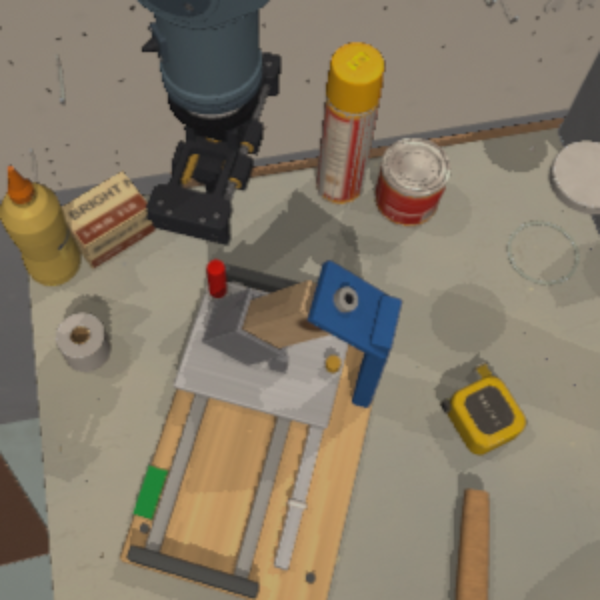

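The gripper hangs to the right of the red post, clear of the spray can and the carriage. The post is at (217,278) in this crop. I'll descend beside it.

Request:
apply_moves:
  increments:
    - {"x":-0.005,"y":-0.005,"z":0.14,"rx":0,"ry":0,"rz":0,"hand":-1}
    - {"x":-0.005,"y":-0.005,"z":0.278,"rx":0,"ry":0,"rz":0,"hand":-1}
    - {"x":-0.005,"y":-0.005,"z":0.278,"rx":0,"ry":0,"rz":0,"hand":-1}
    - {"x":-0.005,"y":0.01,"z":0.278,"rx":0,"ry":0,"rz":0,"hand":-1}
    - {"x":-0.005,"y":0.02,"z":0.278,"rx":0,"ry":0,"rz":0,"hand":-1}
    - {"x":-0.005,"y":0.03,"z":0.278,"rx":0,"ry":0,"rz":0,"hand":-1}
    - {"x":-0.005,"y":0.04,"z":0.278,"rx":0,"ry":0,"rz":0,"hand":-1}
    - {"x":-0.005,"y":0.05,"z":0.278,"rx":0,"ry":0,"rz":0,"hand":-1}

```text
time: 3.82
tcp_pos: [0.6093, -0.0276, 0.0694]
tcp_rot: [-0.099, 3.14, -0.0]
force: [0.3, -2.3, 1.1]
grip_width: 0.0005
finger_force: 1.3
```

```bash
python3 -c "
from h import *
rows((jig([.073,-.1525,.066]),tool(0)),(jig([.073,-.0025,.066]),tool(0)))"
```

```text
t 3.83 tcp [ 0.6093 -0.0276  0.0694] F [ 0.3 -2.3  1.1] w 0.0005
[ 0.0061 -0.0046  0.0085] [-0.     0.001  0.   ]
[0.006  0.3704 0.0085] [-0.     0.001  0.   ]
```

Request:
apply_moves:
  increments:
    - {"x":0.006,"y":0.02,"z":0,"rx":0,"ry":0,"rz":0,"hand":-1}
    - {"x":0.006,"y":0.04,"z":0,"rx":0,"ry":0,"rz":0,"hand":-1}
    - {"x":0.006,"y":0.06,"z":0,"rx":0,"ry":0,"rz":0,"hand":-1}
    - {"x":0.006,"y":0.08,"z":0,"rx":0,"ry":0,"rz":0,"hand":-1}
    - {"x":0.006,"y":0.1,"z":0,"rx":0,"ry":0,"rz":0,"hand":-1}
    - {"x":0.006,"y":0.12,"z":0,"rx":0,"ry":0,"rz":0,"hand":-1}
    - {"x":0.006,"y":0.14,"z":0,"rx":0,"ry":0,"rz":0,"hand":-1}
    - {"x":0.006,"y":0.16,"z":0,"rx":0,"ry":0,"rz":0,"hand":-1}

```text
time: 4.82
tcp_pos: [0.6027, 0.0364, 0.0691]
tcp_rot: [-0.099, 3.14, -0.0]
force: [1.2, -0.5, 1.2]
grip_width: 0.0004
finger_force: 0.7
```

```bash
python3 -c "
from h import *
rows((jig([.073,-.0025,.066]),tool(0)))"
```

```text
t 4.83 tcp [0.6027 0.0364 0.0691] F [ 1.2 -0.5  1.2] w 0.0004
[-0.0003  0.2096  0.0079] [-0.     0.     0.001]
```

Request:
apply_moves:
  increments:
    - {"x":0,"y":0.02,"z":0,"rx":0,"ry":0,"rz":0,"hand":-1}
    - {"x":0,"y":0.04,"z":0,"rx":0,"ry":0,"rz":0,"hand":-1}
    - {"x":0,"y":0.06,"z":0,"rx":0,"ry":0,"rz":0,"hand":-1}
    - {"x":0,"y":0.08,"z":0,"rx":0,"ry":0,"rz":0,"hand":-1}
    - {"x":0,"y":0.1,"z":0,"rx":0,"ry":0,"rz":0,"hand":-1}
    - {"x":0,"y":0.12,"z":0,"rx":0,"ry":0,"rz":0,"hand":-1}
    - {"x":0,"y":0.14,"z":0,"rx":0,"ry":0,"rz":0,"hand":-1}
    - {"x":0,"y":0.155,"z":0,"rx":0,"ry":0,"rz":0,"hand":-1}
    - {"x":0,"y":0.17,"z":0,"rx":0,"ry":0,"rz":0,"hand":-1}
    - {"x":0,"y":0.185,"z":0,"rx":0,"ry":0,"rz":0,"hand":-1}
    - {"x":0,"y":0.195,"z":0,"rx":0,"ry":0,"rz":0,"hand":-1}

```text
time: 6.2
tcp_pos: [0.598, 0.1096, 0.0691]
tcp_rot: [0.096, -3.14, 0.008]
force: [1.4, -14.4, 2.6]
grip_width: 0.0007
finger_force: 7.4
```

```bash
python3 -c "
from h import *
rows((jig([.073,-.0025,.066]),tool(0)))"
```

```text
t 6.2 tcp [0.598  0.1096 0.0691] F [  1.4 -14.4   2.6] w 0.0007
[-0.0003  0.0262  0.0077] [-0.009 -0.001 -0.004]
```

Request:
apply_moves:
  increments:
    - {"x":0,"y":0.01,"z":0,"rx":0,"ry":0,"rz":0,"hand":-1}
    - {"x":0,"y":0.02,"z":0,"rx":0,"ry":0,"rz":0,"hand":-1}
    - {"x":0,"y":0.025,"z":0,"rx":0,"ry":0,"rz":0,"hand":-1}
    - {"x":0,"y":0.025,"z":0,"rx":0,"ry":0,"rz":0,"hand":-1}

```text
time: 6.7
tcp_pos: [0.5972, 0.1219, 0.0691]
tcp_rot: [0.098, -3.14, 0.004]
force: [2.1, -6.2, 1.1]
grip_width: 0.0
finger_force: 3.3
```

```bash
python3 - <<'E'
from h import *
from rig import snapshot
rows((jig([.073,-.0025,.066]),tool(0)))
for n in("scene","top"):
    d=snapshot(n);np.savez(n+"2.npz",**d);cv2.imwrite(f"pics/{n}2.png",d["pixels"][:,:,::-1])
a=cv2.imread("pics/scene2.png")[170:370,160:360];cv2.imwrite("pics/v2.png",cv2.resize(a,(600,600),interpolation=cv2.INTER_CUBIC))
E
```

```text
t 6.7 tcp [0.5972 0.1219 0.0691] F [ 2.1 -6.2  1.1] w 0.0
[-0.0005 -0.0044  0.0077] [-0.004 -0.001 -0.001]
```

View pics/v2.png

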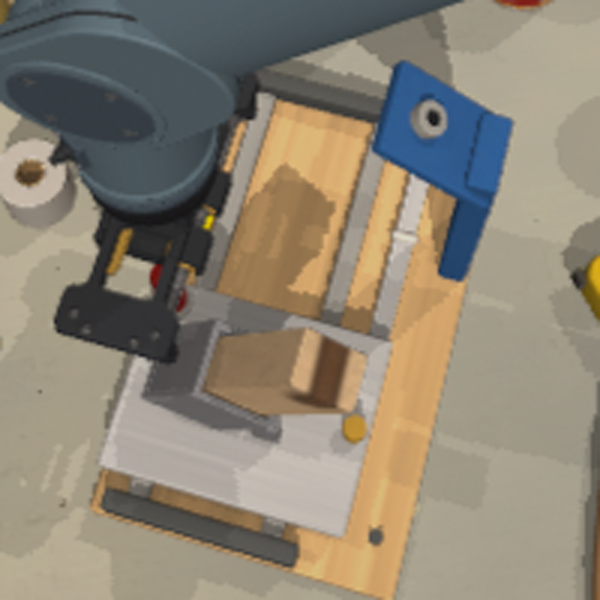

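The carriage is at the far end by the dark stop, with the block still leaning in the pocket. The plate's left corners are near (100,467) and (345,533) in the crop, and the block's upper end is near (330,370).

```bash
python3 - <<'E'
from h import *
s=dict(np.load("scene2.npz"))
for p in((100,467),(345,533)):
    w=cast(s,p[0]/3+160-.33,p[1]/3+170-.33,.04);print(np.round(J.T@(w-O),4))
a=cv2.imread("pics/top2.png")[165:275,140:300];cv2.imwrite("pics/v3.png",cv2.resize(a,None,fx=5,fy=5,interpolation=cv2.INTER_CUBIC))
E
```

```text
[0.0793 0.1406 0.04  ]
[-0.0819  0.1366  0.04  ]
```

View pics/v3.png

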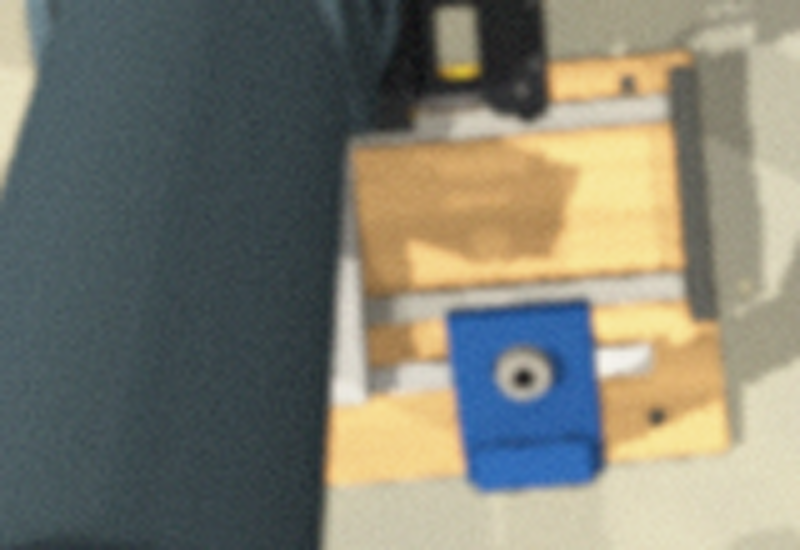

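```bash
python3 - <<'E'
from h import *
s=dict(np.load("scene2.npz"))
def on_y(p,y):
    o,r=ray(s,p[0]/3+160-.33,p[1]/3+170-.33);o=J.T@(o-O);r=J.T@r;return np.round(o+r*(y-o[1])/r[1],4)
print("end centre",on_y((330,370),.075),"end corners -y",on_y((308,327),.058),on_y((368,360),.058),"+y",on_y((290,393),.092),on_y((350,411),.092))
print("rim rear block",on_y((235,335),.058),on_y((205,388),.092))
rows((jig([.073,-.018,.066]),tool(0)),(jig([.073,-.018,.34]),tool(0)))
E
```

```text
end centre [-0.0526  0.075   0.1852] end corners -y [-0.0353  0.058   0.1962] [-0.071   0.058   0.1617] +y [-0.0345  0.092   0.18  ] [-0.0688  0.092   0.1777]
rim rear block [0.0097 0.058  0.1337] [0.0181 0.092  0.129 ]
t 6.8 tcp [0.5972 0.1218 0.0691] F [ 0.7 -6.9  0.5] w 0.0005
[-0.0006 -0.0431  0.0078] [-0.004 -0.001 -0.002]
[-4.000e-04 -4.450e-02 -6.772e-01] [-0.004 -0.001 -0.002]
```

Request:
apply_moves:
  increments:
    - {"x":0,"y":-0.025,"z":0,"rx":0,"ry":0,"rz":0,"hand":-1}
    - {"x":0,"y":-0.045,"z":0,"rx":0,"ry":0,"rz":0,"hand":-1}
    - {"x":0,"y":-0.045,"z":-0.15,"rx":0,"ry":0,"rz":0,"hand":-1}
    - {"x":0,"y":-0.045,"z":-0.3,"rx":0,"ry":0,"rz":0,"hand":-1}
    - {"x":0,"y":-0.045,"z":-0.45,"rx":0,"ry":0,"rz":0,"hand":-1}
    - {"x":0,"y":-0.045,"z":-0.6,"rx":0,"ry":0,"rz":0,"hand":0.5}
    - {"x":0,"y":-0.045,"z":-0.72,"rx":0,"ry":0,"rz":0,"hand":1}
    - {"x":0,"y":-0.045,"z":-0.72,"rx":0,"ry":0,"rz":0,"hand":1}

```text
time: 7.8
tcp_pos: [0.6001, 0.106, 0.3614]
tcp_rot: [-0.099, 3.133, 0.004]
force: [1.0, 0.1, -1.5]
grip_width: 0.0282
finger_force: 0.0
```

```bash
python3 - <<'E'
from h import *
rows((jig([-.11,.075,.34]),tool(.611)),(jig([-.11,.075,.265]),tool(.611)))
E
```

```text
t 7.8 tcp [0.6001 0.106  0.3614] F [ 1.   0.1 -1.5] w 0.0282
[0.462  0.2294 0.0506] [ 0.004 -1.153 -0.   ]
[0.4635 0.229  0.2381] [ 0.004 -1.153 -0.   ]
```

Request:
apply_moves:
  increments:
    - {"x":0.462,"y":0.23,"z":0.03,"rx":0,"ry":-1.153,"rz":0,"hand":1}
    - {"x":0.462,"y":0.23,"z":0.03,"rx":0,"ry":-1.153,"rz":0,"hand":1}
    - {"x":0.462,"y":0.23,"z":0.03,"rx":0,"ry":-1.153,"rz":0,"hand":1}
    - {"x":0.462,"y":0.23,"z":0.03,"rx":0,"ry":-1.153,"rz":0,"hand":1}
    - {"x":0.462,"y":0.23,"z":0.03,"rx":0,"ry":-1.153,"rz":0,"hand":1}
    - {"x":0.462,"y":0.23,"z":0.03,"rx":0,"ry":-1.153,"rz":0,"hand":1}
    - {"x":0.462,"y":0.23,"z":0.15,"rx":0,"ry":-1.153,"rz":0,"hand":1}
    - {"x":0.462,"y":0.23,"z":0.23,"rx":0,"ry":-1.153,"rz":0,"hand":1}
    - {"x":0.462,"y":0.23,"z":0.23,"rx":0,"ry":-1.153,"rz":0,"hand":1}

```text
out of range; nothing moved
```

```bash
python3 - <<'E'
from h import *
from rig import snapshot,state
print(np.round(state()["joint_positions"],2))
rows((jig([-.0267,.075,.1425]),tool(.611)))
s=state();w=snapshot("wrist");cv2.imwrite("pics/w0.png",w["pixels"][:,:,::-1])
np.savez("w0.npz",p=s["tcp_pos"],r=s["tcp_rot"],**w);print(np.round(w["T_tool_cam"],3))
E
```

```text
[-0.47  0.37  0.3   1.52 -0.11  1.26  1.48]
t 7.8 tcp [0.6001 0.106  0.3614] F [ 1.   0.1 -1.5] w 0.0282
[0.2575 0.2283 0.5459] [ 0.004 -1.153 -0.   ]
[[-0.002  0.947  0.322  0.085]
 [ 1.     0.001  0.001  0.001]
 [ 0.001  0.322 -0.947 -0.146]
 [ 0.     0.     0.     1.   ]]
```

View pics/w0.png

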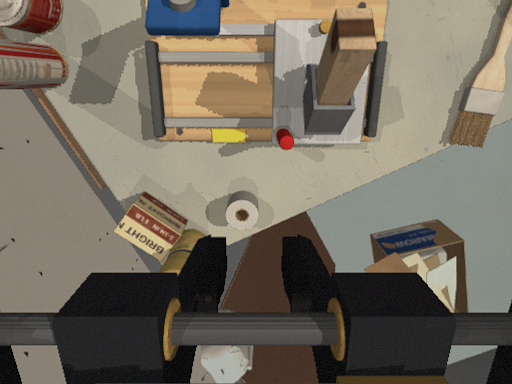

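The wrist picture shows the carriage against the left stop, with the post at (285,140) and the block's end face centred near (353,28). The turn has to be split over two calls. First I'll check the end centre from this view.

```bash
python3 - <<'E'
from h import *
d=dict(np.load("w0.npz"));T=np.eye(4);T[:3,:3]=R.from_rotvec(d["r"]).as_matrix();T[:3,3]=d["p"]
d["camera_from_world"]=np.linalg.inv(T@d["T_tool_cam"])
for p,z in(((353,28),.18),((353,28),.187),((335,10),.175),((374,12),.175),((331,46),.196),((373,49),.196),((286,131),.102)):
    print(p,z,np.round(J.T@(cast(d,*p,z)-O),4))
E
```

```text
(353, 28) 0.18 [-0.054   0.0751  0.18  ]
(353, 28) 0.187 [-0.0531  0.0732  0.187 ]
(335, 10) 0.175 [-0.0695  0.0586  0.175 ]
(374, 12) 0.175 [-0.0678  0.0945  0.175 ]
(331, 46) 0.196 [-0.0376  0.0526  0.196 ]
(373, 49) 0.196 [-0.0351  0.0901  0.196 ]
(286, 131) 0.102 [0.0523 0.0246 0.102 ]
```

Request:
apply_moves:
  increments:
    - {"x":0.25,"y":0.23,"z":0,"rx":0,"ry":-0.9,"rz":0,"hand":1}
    - {"x":0.25,"y":0.23,"z":0,"rx":0,"ry":-0.9,"rz":0,"hand":1}
    - {"x":0.46,"y":0.23,"z":0,"rx":0,"ry":-0.9,"rz":0,"hand":1}
    - {"x":0.46,"y":0.23,"z":0,"rx":0,"ry":-0.9,"rz":0,"hand":1}
    - {"x":0.46,"y":0.23,"z":0,"rx":0,"ry":-0.9,"rz":0,"hand":1}
    - {"x":0.46,"y":0.23,"z":0,"rx":0,"ry":-0.9,"rz":0,"hand":1}

```text
time: 8.6
tcp_pos: [0.4089, 0.1857, 0.3564]
tcp_rot: [-0.085, 2.67, 0.019]
force: [0.5, 0.0, -0.3]
grip_width: 0.0882
finger_force: 0.0
```

```bash
python3 - <<'E'
from h import *
from rig import state
print(np.round(state()["joint_positions"],2))
rows((jig([-.11,.075,.265]),tool(.611)),(jig([-.0267,.075,.1425]),tool(.611)))
E
```

```text
[-0.85 -0.19  0.09  2.21  0.44  0.79  0.62]
t 8.6 tcp [0.4089 0.1857 0.3564] F [ 0.5  0.  -0.3] w 0.0882
[0.1012 0.0005 0.205 ] [-0.001 -0.269  0.001]
[0.0543 0.0007 0.5724] [-0.001 -0.269  0.001]
```

```bash
python3 - <<'E'
from h import *
rows((jig([-.0754,.0745,.2344]),tool(.471)),(jig([-.030,.0745,.1453]),tool(.471)))
E
```

```text
t 8.6 tcp [0.4089 0.1857 0.3564] F [ 0.5  0.  -0.3] w 0.0882
[ 0.0588 -0.0007  0.3124] [-0.001 -0.001  0.001]
[ 0.0585 -0.0006  0.5624] [-0.001 -0.001  0.001]
```

Request:
apply_moves:
  increments:
    - {"x":0.058,"y":0,"z":0.15,"rx":0,"ry":0,"rz":0,"hand":1}
    - {"x":0.058,"y":0,"z":0.25,"rx":0,"ry":0,"rz":0,"hand":1}
    - {"x":0.058,"y":0,"z":0.32,"rx":0,"ry":0,"rz":0,"hand":1}
    - {"x":0.058,"y":0,"z":0.38,"rx":0,"ry":0,"rz":0,"hand":1}
    - {"x":0.058,"y":0,"z":0.44,"rx":0,"ry":0,"rz":0,"hand":1}
    - {"x":0.058,"y":0,"z":0.5,"rx":0,"ry":0,"rz":0,"hand":1}
    - {"x":0.058,"y":0,"z":0.562,"rx":0,"ry":0,"rz":0,"hand":1}
    - {"x":0.058,"y":0,"z":0.562,"rx":0,"ry":0,"rz":0,"hand":1}

```text
time: 9.6
tcp_pos: [0.4906, 0.1895, 0.1442]
tcp_rot: [-0.083, 2.672, 0.015]
force: [0.7, -0.6, 0.6]
grip_width: 0.088
finger_force: 0.0
```

```bash
python3 - <<'E'
from h import *
from rig import state,snapshot
print(np.round(state()["joint_positions"],2))
rows((jig([-.030,.0745,.1453]),tool(.471)))
d=snapshot("scene");cv2.imwrite("pics/s3.png",cv2.resize(d["pixels"][170:370,160:360,::-1],(600,600),interpolation=cv2.INTER_CUBIC))
E
```

```text
[-0.79  0.34  0.22  2.3   1.02  0.19  0.05]
t 9.6 tcp [0.4906 0.1895 0.1442] F [ 0.7 -0.6  0.6] w 0.088
[ 0.0003  0.0025 -0.0033] [-0.007 -0.005  0.001]
```

View pics/s3.png

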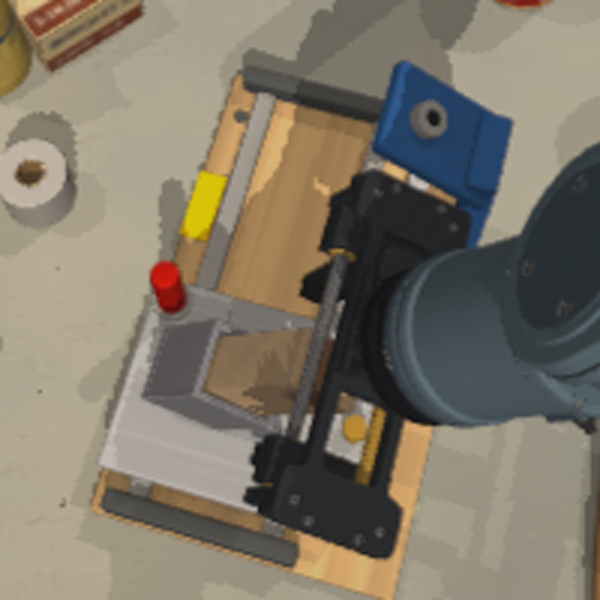

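The fingers straddle the block's upper end and the carriage stays at the stop; the post is near (167,285) in this crop. Closing now.

Request:
apply_moves:
  increments:
    - {"x":0,"y":0,"z":0,"rx":0,"ry":0,"rz":0,"hand":-1}
    - {"x":0,"y":0,"z":0,"rx":0,"ry":0,"rz":0,"hand":-1}
    - {"x":0,"y":0,"z":0,"rx":0,"ry":0,"rz":0,"hand":-1}
    - {"x":0,"y":0,"z":0,"rx":0,"ry":0,"rz":0,"hand":-1}
    - {"x":0,"y":0,"z":0,"rx":0,"ry":0,"rz":0,"hand":-1}
    - {"x":0,"y":0,"z":0,"rx":0,"ry":0,"rz":0,"hand":-1}

```text
time: 10.4
tcp_pos: [0.4901, 0.1911, 0.1463]
tcp_rot: [-0.085, 2.669, 0.02]
force: [-2.0, -0.1, 1.8]
grip_width: 0.0339
finger_force: 30.0
```

```bash
python3 - <<'E'
from h import *
from rig import state
s=state();print(np.round(s["joint_positions"],3),s["finger_force"])
p=np.array(s["tcp_pos"]);u=J@[-np.sin(.611),0,np.cos(.611)];Rt=R.from_rotvec(s["tcp_rot"]).as_matrix()
rows((p+.03*u,Rt),(p+.12*u,Rt),(p+.12*u+[0,0,.05],Rt))
E
```

```text
[-0.795  0.333  0.22   2.305  1.022  0.192  0.052] 29.997189715504646
t 10.4 tcp [0.4901 0.1911 0.1463] F [-2.  -0.1  1.8] w 0.0339
[ 0.0104  0.     -0.0743] [0. 0. 0.]
[ 4.180e-02  1.000e-04 -2.971e-01] [0. 0. 0.]
[-1.500e-02  1.000e-04 -4.084e-01] [0. 0. 0.]
```

Gripped at 34 mm. Now I'll draw it out along the block's axis.

Request:
apply_moves:
  increments:
    - {"x":0.005,"y":0,"z":-0.035,"rx":0,"ry":0,"rz":0,"hand":-1}
    - {"x":0.01,"y":0,"z":-0.074,"rx":0,"ry":0,"rz":0,"hand":-1}
    - {"x":0.016,"y":0,"z":-0.115,"rx":0,"ry":0,"rz":0,"hand":-1}
    - {"x":0.023,"y":0,"z":-0.16,"rx":0,"ry":0,"rz":0,"hand":-1}
    - {"x":0.03,"y":0,"z":-0.21,"rx":0,"ry":0,"rz":0,"hand":-1}
    - {"x":0.036,"y":0,"z":-0.255,"rx":0,"ry":0,"rz":0,"hand":-1}
    - {"x":0.042,"y":0,"z":-0.297,"rx":0,"ry":0,"rz":0,"hand":-1}
    - {"x":0.042,"y":0,"z":-0.297,"rx":0,"ry":0,"rz":0,"hand":-1}

```text
time: 11.4
tcp_pos: [0.4212, 0.1869, 0.2451]
tcp_rot: [-0.085, 2.668, 0.022]
force: [-0.0, -0.9, -1.1]
grip_width: 0.0337
finger_force: 30.0
```

```bash
python3 - <<'E'
from h import *
from rig import state
s=state();print(np.round(s["joint_positions"],3),s["finger_force"])
p=np.array(s["tcp_pos"]);Rt=R.from_rotvec(s["tcp_rot"]).as_matrix()
rows((p+[.02,0,.12],Rt),(jig([-.02,.075,.36]),tool(.471-.611)))
E
```

```text
[-0.719  0.013  0.003  2.345  0.636  0.482  0.394] 29.99736056663096
t 11.4 tcp [0.4212 0.1869 0.2451] F [-0.  -0.9 -1.1] w 0.0337
[-0.1809 -0.0029 -0.2444] [0. 0. 0.]
[-0.3059 -0.0005 -0.1662] [2.00e-03 1.17e+00 1.00e-03]
```

Request:
apply_moves:
  increments:
    - {"x":-0.045,"y":0,"z":-0.09,"rx":0,"ry":0,"rz":0,"hand":-1}
    - {"x":-0.09,"y":0,"z":-0.178,"rx":0,"ry":0,"rz":0,"hand":-1}
    - {"x":-0.13,"y":0,"z":-0.2,"rx":0,"ry":0.15,"rz":0,"hand":-1}
    - {"x":-0.17,"y":0,"z":-0.2,"rx":0,"ry":0.3,"rz":0,"hand":-1}
    - {"x":-0.21,"y":0,"z":-0.19,"rx":0,"ry":0.45,"rz":0,"hand":-1}
    - {"x":-0.25,"y":0,"z":-0.18,"rx":0,"ry":0.6,"rz":0,"hand":-1}
    - {"x":-0.28,"y":0,"z":-0.17,"rx":0,"ry":0.75,"rz":0,"hand":-1}
    - {"x":-0.3,"y":0,"z":-0.17,"rx":0,"ry":0.9,"rz":0,"hand":-1}
    - {"x":-0.306,"y":0,"z":-0.166,"rx":0,"ry":1.0,"rz":0,"hand":-1}
    - {"x":-0.306,"y":0,"z":-0.166,"rx":0,"ry":1.0,"rz":0,"hand":-1}

```text
time: 12.65
tcp_pos: [0.5011, 0.191, 0.3576]
tcp_rot: [0.095, -3.087, 0.006]
force: [-0.2, -0.2, -1.8]
grip_width: 0.0338
finger_force: 30.0
```

Request:
apply_moves:
  increments:
    - {"x":0,"y":0,"z":0,"rx":0,"ry":0.08,"rz":0,"hand":-1}
    - {"x":0,"y":0,"z":0,"rx":0,"ry":0.16,"rz":0,"hand":-1}
    - {"x":0,"y":0,"z":0,"rx":0,"ry":0.16,"rz":0,"hand":-1}
    - {"x":0,"y":0,"z":0,"rx":0,"ry":0.16,"rz":0,"hand":-1}
    - {"x":0,"y":0,"z":0,"rx":0,"ry":0.16,"rz":0,"hand":-1}

```text
time: 13.28
tcp_pos: [0.4998, 0.1917, 0.3593]
tcp_rot: [0.095, -3.005, 0.006]
force: [0.0, 0.3, -0.6]
grip_width: 0.0338
finger_force: 30.0
```

```bash
python3 - <<'E'
from h import *
from rig import state,snapshot
print(np.round(state()["joint_vel"],3),state()["finger_force"])
rows((jig([-.02,.075,.36]),tool(-.14)))
d=snapshot("scene");np.savez("scene4.npz",**d)
w=snapshot("top")
a=np.hstack([cv2.resize(d["pixels"][60:380,160:480],(400,400)),cv2.resize(w["pixels"][80:320,100:340],(400,400))])
cv2.imwrite("pics/f.png",a[:,:,::-1])
E
```

```text
[-0.    -0.     0.003 -0.004 -0.005  0.005  0.003] 29.997277969960123
t 13.28 tcp [0.4998 0.1917 0.3593] F [ 0.   0.3 -0.6] w 0.0338
[ 0.0002 -0.0003 -0.0017] [-0.     0.009  0.001]
```

View pics/f.png

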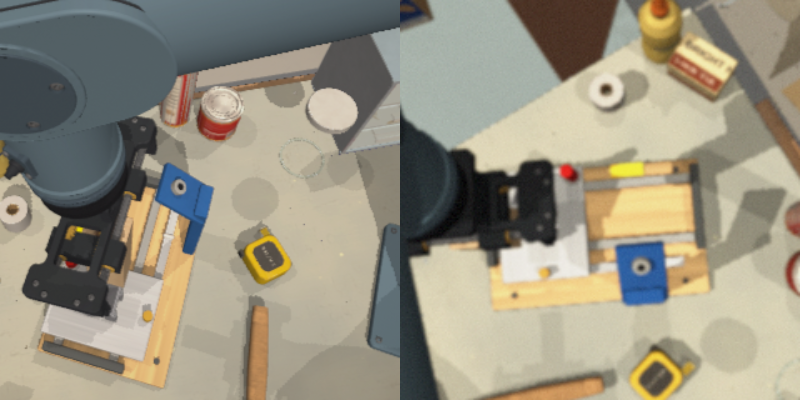

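The views show the carriage still at the stop and the tin and spool untouched, with the block hidden behind the gripper. I've used all ten pictures, so I'll check the block's tilt numerically in the wrist image.

```bash
python3 - <<'E'
from h import *
from rig import state,snapshot
s=state();d=snapshot("wrist");R0=R.from_rotvec(s["tcp_rot"]).as_matrix();T=np.eye(4);T[:3,:3]=R0;T[:3,3]=s["tcp_pos"]
d["camera_from_world"]=np.linalg.inv(T@d["T_tool_cam"])
G=T[:3,3]+R0@[0,0,-.0187]
for a in(-16,-8,0,8,16):
    B=J@R.from_euler("y",a,degrees=True).as_matrix()
    e=[proj(d,G+B@np.array([x,y,z])) for x in(.0225,-.0225) for z in(.026,-.124) for y in(-.017,.017)]
    print(a,np.round(e).astype(int).tolist())
h=cv2.cvtColor(d["pixels"],cv2.COLOR_RGB2HSV)
for r in range(120,384,12):print(r,[tuple(map(int,h[r,c])) for c in (230,245,257,270,285)])
E
```

```text
-16 [[207, 350], [298, 350], [233, 277], [274, 276], [208, 229], [296, 229], [233, 222], [273, 222]]
-8 [[208, 356], [297, 356], [233, 255], [273, 255], [207, 239], [297, 239], [233, 202], [273, 202]]
0 [[209, 359], [295, 359], [233, 234], [273, 234], [206, 251], [298, 251], [232, 182], [274, 182]]
8 [[210, 361], [294, 361], [233, 214], [273, 214], [205, 264], [299, 264], [232, 162], [274, 162]]
16 [[212, 360], [293, 360], [233, 194], [273, 193], [204, 278], [300, 278], [231, 142], [275, 142]]
120 [(18, 112, 194), (16, 112, 195), (17, 116, 192), (17, 116, 192), (16, 114, 192)]
132 [(19, 19, 186), (21, 19, 184), (19, 160, 185), (18, 18, 182), (21, 14, 179)]
144 [(16, 16, 171), (19, 20, 181), (20, 21, 182), (21, 18, 181), (23, 17, 178)]
156 [(16, 17, 163), (15, 18, 166), (20, 18, 167), (21, 20, 167), (19, 20, 178)]
168 [(18, 19, 164), (18, 12, 106), (17, 21, 111), (21, 20, 165), (16, 21, 178)]
180 [(21, 16, 110), (10, 11, 70), (30, 17, 73), (8, 9, 114), (16, 19, 176)]
192 [(13, 36, 100), (17, 91, 98), (15, 92, 94), (15, 95, 99), (21, 16, 159)]
204 [(16, 93, 93), (16, 95, 97), (15, 103,
[... 421 characters left out ...]

276 [(17, 99, 103), (17, 104, 120), (15, 100, 120), (15, 91, 120), (17, 91, 118)]
288 [(14, 135, 36), (13, 127, 38), (10, 145, 37), (17, 136, 43), (8, 122, 46)]
300 [(12, 145, 44), (15, 216, 39), (11, 116, 44), (18, 170, 42), (9, 127, 46)]
312 [(30, 72, 32), (5, 44, 35), (17, 62, 29), (20, 49, 31), (15, 66, 31)]
324 [(15, 21, 73), (30, 17, 74), (30, 14, 72), (30, 11, 71), (13, 25, 72)]
336 [(15, 14, 73), (18, 17, 75), (20, 20, 76), (20, 20, 75), (12, 17, 77)]
348 [(17, 95, 99), (17, 92, 119), (17, 90, 113), (15, 93, 102), (16, 95, 102)]
360 [(12, 112, 59), (9, 104, 64), (14, 111, 60), (10, 132, 62), (8, 104, 66)]
372 [(12, 117, 59), (12, 100, 64), (8, 121, 61), (12, 123, 62), (12, 113, 61)]
```

The block's bottom face spans rows ~190–246, which fits a tilt of about 4°, within the 11° allowed. Handing in.

```bash
python3 -c "
from rig import hand_in
print(hand_in())"
```

```text
the job is handed in; nothing more can be done
None
```

I pushed the carriage to the unloading station, drew the block out and handed in at about 13 s of the 58 s; the verdict was not shown. At hand-in the gripper held the block at rest, about 4° off vertical by the wrist camera, with its centre about 0.33 m up by calculation, and the tin and spool looked untouched in the last pictures.

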